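# Fetch the bearing block from the crowded bay and cure it

### The job

The printed bearing block at the back of the storage bay has to go into the curing station. First clear the three containers hemming it in (bottle, square jar and can) out of the bay and stand them all in the parking tray, then set the block upright in the middle of the turntable and let go of it, and only then put each container back upright on the very spot in the bay where it stood before. Never knock a container or the block over, and leave the two small prints (gear and clip) in the bay where they lie.

Things in the scene. Friction and masses are not known exactly. Their poses are not given: they have to be found in the camera images.
- block_mid (a point): Black printed bearing block with a steel bearing, about 120 g, 56 mm high. Base plate 40 (own x) x 64 (own y) x 10 mm; on it an upright round-topped web, about 40 mm wide, whose two flat faces, 24 mm apart along own x, are the grip. Point: its centre, 28 mm above its underside; z up. Starts at the back of the bay, own x within 0.1 rad of the bay's x, a container on each side and one in front.
- bottle_mid (a point): Round grey plastic bottle with a paper label and a narrower black cap: body 46 mm in diameter up to 70 mm, cap 37 mm in diameter from 81 to 105 mm, total height 105 mm, about 160 g. The point lies on its axis half-way up (52.5 mm above its underside). Own z is up.
- jar_mid (a point): Square white plastic jar: body 44 x 44 mm, lid 46 x 46 mm from 72 mm up to the top at 90 mm, about 200 g. Sides along own x and y. The point lies on its axis half-way up (45 mm above its underside). Own z is up; it starts with its sides within 0.15 rad of the bay's.
- can_mid (a point): Round plain steel can, 56 mm in diameter, 75 mm high, about 220 g. The point lies on its axis half-way up (37.5 mm above its underside). Own z is up.
- bay: Storage bay: fixed grey metal tray, outside 180 (own x) x 250 (own y) x 22 mm high, walls and floor 5 mm. Origin: centre of its underside, on the table; z up, x away from the robot (within 0.2 rad). At the start the block stands at about own (25, 0) mm, the containers, in any order, at about (25, 70), (25, -70), (-45, 0) mm; each one's starting place is its home.
- tray: Parking tray: fixed shallow dark steel tray, empty at the start, outside 240 (own x) x 200 (own y) x 16 mm high, walls and floor 5 mm thick. Origin: centre of its underside, on the table; z up. Left or right of the bay.
- turntable_mid (a point): Curing station, hood off, on the other side of the bay from the tray: fixed black box 200 x 220 mm (own x, y), 60 mm high, with a flat steel turntable of 140 mm diameter, its top 70 mm above the table; it does not turn. Two 12 mm posts at the far corners (own x = 92, y = +-100 mm) reach 107 mm height. Point: centre of the turntable's upper face, z up.
- gear_mid (a point): Small black printed gear lying flat in the bay's front left corner area, 34 mm in diameter, 12 mm high; to be left where it is. The point lies at its centre.
- clip_mid (a point): Small black U-shaped printed clip lying flat in the bay's front right corner area, 30 x 24 mm, 12 mm high; to be left where it is. The point lies at its centre.

How it is judged:
By the outcome, as a careful person would: the job done as asked, in the order asked, and still so for the second after the job is handed in, with the robot touching nothing.
It also fails if it takes over 138 s, if anything falls off the work surface, if the arm or the gripper's body presses on something with over 40 N, if the wrist force passes 120 N, or if a joint passes its speed limit or range.

### The arm

A 6-joint arm with a two-finger parallel gripper is mounted at the origin on the work surface. World frame = base frame: x ahead of the robot, y to its left, z up, the work surface at z = 0. Lengths are in m, angles in degrees, forces in N, time in s.
With the tool pointing down it reaches from about 0.375 to 0.9 m from the base axis. Payload 3.1 kg.
Tool frame: the origin (TCP) lies on the front face of the gripper's body, between the roots of the fingers; the fingertips stand 70 mm ahead of it and the grasp point (between the pads) lies 51 mm ahead of it (bot.tip_extent is the distance from the TCP to the fingertips, in m); z points along the fingers, x is the direction in which the jaws open and shut, and the axes are right-handed (so a half turn about z gives the same grasp; the last joint's range is limited). The gripper opens to 87 mm and grips with 3 to 60 N. Pads are 19 mm wide; open, the fingers measure 117 mm over their backs; the gripper's body (75 mm by 190 mm) begins 51 mm behind the grasp point.
Start: joints at [60.361, 30.224, 82.088, -0, 67.689, -10.227], TCP at [0.208, 0.589, 0.292] pointing down, gripper open.
Joint ranges: [-176.69, 176.69], [-43.24, 126.21], [12.49, 139.97], [-82, 262], [0, 151.66], [-163.58, 163.58]. Speed limits (degrees/s): [159.86, 159.86, 180, 180, 180, 180].

### API

Orientations are given as a 3x3 rotation matrix whose columns are the frame's x, y, z axes.
In Python, from rig import bot, viewer, ticket gives the robot as it stands. The module is installed in compiled form; this text tells all that it offers.
- The arm moves only by the tool arm_command, never from a script. Its argument "targets" is a list of rows, each an object with "rot": the turn, a rotation vector about the tool's x, y, z in degrees, a list of three; "offset": the shift along the tool's x, y, z in cm, a list of three; "gripper": the closure, from 0 (fully open) to 1 (shut). A call has 1 to 8 rows; each row is the pose to reach, as a shift and turn from the pose commanded when the call began, along the tool's axes at that moment; what a row does not reach only later rows make up. A row lasts 1/10 s, in which the tool goes at most 50 mm and 8.59 degrees, less where a joint would pass 70% of its speed; a pose out of reach is approached as far as the arm can. A call with a gripper value outside its range is refused whole. The fingers move at their own pace and stop on an object; the grip force is fixed at half the most. Time passes only in rows, so rows that repeat a pose let the fingers close. It gives the time, the measured TCP pose, the force and the opening at its end, in the units of the state.
- bot.read_state(): the state, without advancing time (a new reading comes with each control period).
- viewer.capture(name): name is "scene" or "top" or "wrist"; returns a dict with "frame" (480x640x3 uint8, red, green, blue), "fx", "fy", "cx", "cy" (pixels), "view" (4x4, takes a point from world to camera coordinates). Camera axes: x right, y down, z forward; pixel columns grow to the right and rows downward; lengths in m; the calibration is good to about 2 mm. A picture is of the moment at which its call begins. There is no depth.
- ticket.hand_in(): hands the job in, once; it reports no verdict.
The state is a dict: "time_s": time; "joint_positions": joint angles; "qvel": joint speeds; "tau": joint torques, N m; "position": TCP position; "tcp_rot": TCP orientation; "force": force on the tool from outside, world axes, zero at the start; "moment": the same for the moment, N m; "opening": opening from 0.0 (shut) to 1.0 (fully open).
Only numpy, scipy, OpenCV 4.12 (cv2) and the standard library are available. Lean on these libraries where they do the work, as an engineer would, in place of code of your own. Each camera call takes 0.05 s, during which the arm holds its last target. There are 200 camera calls.

## Working session

There is one attempt and no reset: what is moved stays moved. The work goes in short steps, Python scripts to look and compute and a tool call to move; the robot and the scene stay as the last step left them, time stands still between calls to the robot, and variables do not carry over. Pictures are saved under pics/ and viewed, about 12 in all and at most 16, crops included, and the job is handed in when it is done.

Besides the shell and the picture viewer there is one more tool, called after "Request:" as name(argument=value, ...) on one line, values as JSON. arm_command: Moves the arm, as the interface text tells. Its arguments: {"type":"object","properties":{"targets":{"type":"array"}},"required":["targets"]}

```bash
mkdir -p pics
python3 - <<'E'
from rig import bot, viewer
import cv2,numpy as np
s=bot.read_state()
for k in s: print(k,np.round(s[k],3).tolist())
for n in("top","scene"):
    c=viewer.capture(n); cv2.imwrite(f"pics/{n}0.png",c["frame"][:,:,::-1]); np.savez(f"{n}0.npz",**c)
    print(n,c["fx"],c["cx"],c["cy"],np.round(c["view"],3).tolist())
E
```

```text
time_s 0.0
joint_positions [60.363, 30.28, 82.157, -0.002, 67.689, -10.225]
qvel [0.022, 0.045, 0.005, 0.049, -0.044, 0.17]
tau [-0.0, -44.004, -17.659, 0.063, 0.058, -0.0]
position [0.207, 0.589, 0.291]
tcp_rot [[0.332, 0.943, -0.001], [0.943, -0.332, -0.002], [-0.002, -0.0, -1.0]]
force [-0.77, -0.197, -0.322]
moment [-0.033, 0.005, -0.04]
opening 1.0
top 504.7545218360794 328.3469569103138 243.05061030505757 [[0.026, -1.0, 0.007, -0.006], [-0.991, -0.027, -0.133, 0.554], [0.134, -0.003, -0.991, 0.848], [0.0, 0.0, 0.0, 1.0]]
scene 543.2072499434572 308.95467621430305 247.9090494609979 [[0.389, 0.921, 0.002, -0.203], [0.495, -0.207, -0.844, -0.194], [-0.777, 0.329, -0.536, 1.521], [0.0, 0.0, 0.0, 1.0]]
```

View pics/top0.png

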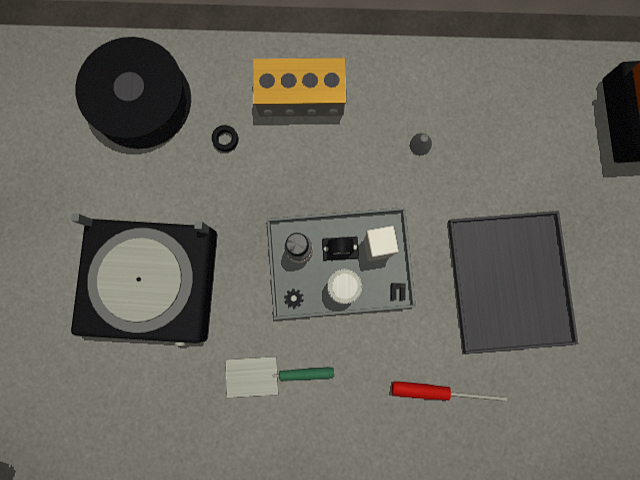

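View pics/scene0.png

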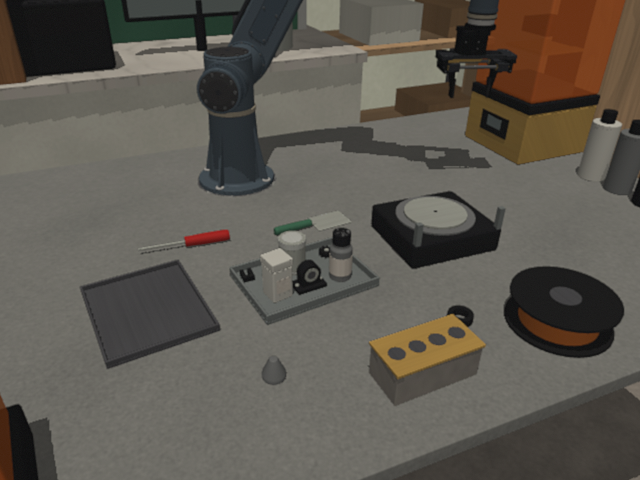

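Top view: the turntable is at left (hub 138,279) and the tray at right (450–575, 212–352). In the bay are the bottle (297,242), block (340,248), jar (382,241) and can (345,286).

```bash
cat > h.py <<'E'
import numpy as np,cv2
def ray(c,uv,z):
    V=np.asarray(c["view"]);R,t=V[:3,:3],V[:3,3];o=-R.T@t
    d=R.T@np.array([(uv[0]-c["cx"])/c["fx"],(uv[1]-c["cy"])/c["fy"],1.])
    return o+d*(z-o[2])/d[2]
def proj(c,p):
    q=c["view"][:3,:3]@np.asarray(p)+c["view"][:3,3]
    return np.array([c["fx"]*q[0]/q[2]+c["cx"],c["fy"]*q[1]/q[2]+c["cy"]])
def grab(n,name):
    from rig import viewer
    c=viewer.capture(n);cv2.imwrite(f"pics/{name}.png",c["frame"][:,:,::-1]);np.savez(name+".npz",**c);return c
def load(name): return dict(np.load(name+".npz"))
E
python3 - <<'E'
from h import *
c=load("top0");f=c["frame"]
cv2.imwrite("pics/crop1.png",cv2.resize(f[205:325,262:422,::-1],None,fx=5,fy=5,interpolation=cv2.INTER_CUBIC))
for n,uvs,z in(("tray rim",[(448,221),(558,212),(577,343),(464,353)],.016),("bay rim",[(268,221),(404,210),(413,307),(274,319)],.022)):
    P=np.array([ray(c,u,z) for u in uvs]);print(n,np.round(P[:,:2],3).tolist(),"mid",P.mean(0).round(3),[np.linalg.norm(P[i]-P[i-1]).round(3) for i in range(4)])
# turntable disc
g=f.astype(int);m=((g.min(2)>130)).astype(np.uint8);m[:, :80]=0;m[:,200:]=0;m[:220]=0;m[345:]=0
k,_=cv2.findContours(m,0,2);k=max(k,key=cv2.contourArea);e=cv2.fitEllipse(cv2.convexHull(k));print(e,ray(c,e[0],.07),ray(c,(138,279),.07))
for n,uv,z in(("bottle",(297,242),.105),("jar",(382,241),.09),("can",(345,285),.075),("block",(340,243),.056)):print(n,ray(c,uv,z).round(3))
E
```

```text
tray rim [[0.603, -0.207], [0.625, -0.407], [0.392, -0.432], [0.37, -0.234]] mid [ 0.498 -0.32   0.016] [np.float64(0.235), np.float64(0.201), np.float64(0.235), np.float64(0.2)]
bay rim [[0.593, 0.118], [0.62, -0.126], [0.447, -0.143], [0.42, 0.1]] mid [ 0.52  -0.013  0.022] [np.float64(0.174), np.float64(0.245), np.float64(0.174), np.float64(0.244)]
((138.25355529785156, 279.2093505859375), (80.56956481933594, 84.98101043701172), 51.16112518310547) [0.48063211 0.32387987 0.07      ] [0.48096918 0.32432806 0.07      ]
bottle [0.546 0.059 0.105]
jar [ 0.553 -0.08   0.09 ]
can [ 0.48  -0.021  0.075]
block [ 0.553 -0.011  0.056]
```

View pics/crop1.png

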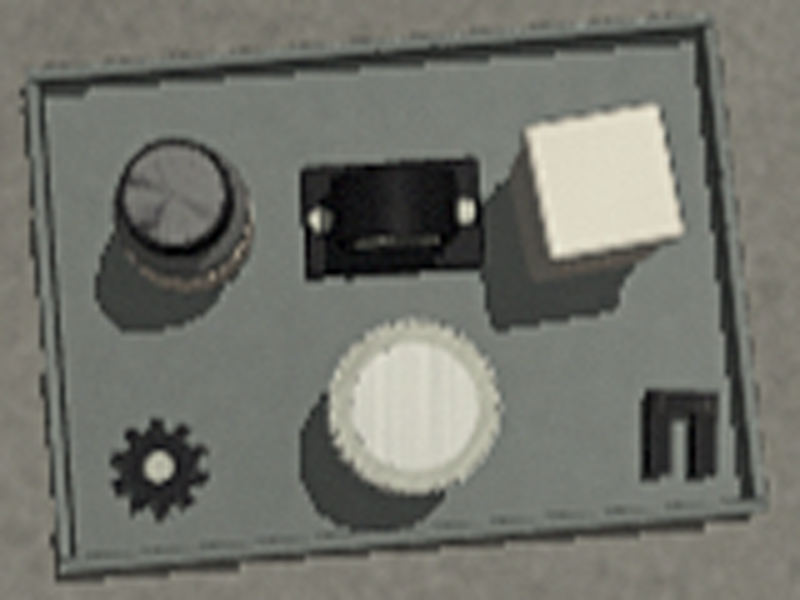

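The crop shows clear outlines: jar lid corners (525,127),(657,103),(683,233),(550,257), cap centre ~(175,194), can top ~(414,407), block plate corners (300,170),(478,157),(484,268),(306,280).

Run:
```python
from h import *
from rig import bot
c=load("top0");f=lambda x,y:((x+.5)/5-.5+262,(y+.5)/5-.5+205)
J=np.array([ray(c,f(*u),.095) for u in[(525,127),(657,103),(683,233),(550,257)]])
B=np.array([ray(c,f(*u),.015) for u in[(300,170),(478,157),(484,268),(306,280)]])
for n,P in(("jar",J),("blk",B)):
    print(n,P.mean(0).round(4),[np.linalg.norm(P[i]-P[i-1]).round(3) for i in range(4)],"yaw",[np.degrees(np.arctan2(*(P[a]-P[b])[1::-1])).round(1) for a,b in((0,3),(1,2))],[np.degrees(np.arctan2(*(P[a]-P[b])[1::-1])-np.pi/2).round(1) for a,b in((0,1),(3,2))])
print("bottle",ray(c,f(175,194),.110).round(4),"can",ray(c,f(414,407),.08).round(4))
s=bot.read_state();print(s["position"])
d=np.array([.50,-.013,.30])-s["position"];print((s["tcp_rot"].T@d*100).round(1) if hasattr(s["tcp_rot"],"T") else np.array(s["tcp_rot"]).T@d*100)
```

```text
jar [ 0.5532 -0.0797  0.095 ] [np.float64(0.044), np.float64(0.044), np.float64(0.044), np.float64(0.044)] yaw [np.float64(11.7), np.float64(11.7)] [np.float64(12.0), np.float64(11.8)]
blk [ 0.5484 -0.0127  0.015 ] [np.float64(0.04), np.float64(0.064), np.float64(0.04), np.float64(0.064)] yaw [np.float64(4.7), np.float64(4.1)] [np.float64(5.8), np.float64(5.4)]
bottle [0.5427 0.0597 0.11  ] can [ 0.4779 -0.0197  0.08  ]
[0.20741136 0.58901312 0.29136068]
[-47.1  47.6  -0.8]
```

Request:
arm_command(targets=[{"rot": [0, 0, 64.5], "offset": [-47.1, 47.6, -0.8], "gripper": 0.2}, {"rot": [0, 0, 64.5], "offset": [-47.1, 47.6, -0.8], "gripper": 0.2}, {"rot": [0, 0, 64.5], "offset": [-47.1, 47.6, -0.8], "gripper": 0.2}, {"rot": [0, 0, 64.5], "offset": [-47.1, 47.6, -0.8], "gripper": 0.2}, {"rot": [0, 0, 64.5], "offset": [-47.1, 47.6, -0.8], "gripper": 0.2}, {"rot": [0, 0, 64.5], "offset": [-47.1, 47.6, -0.8], "gripper": 0.2}, {"rot": [0, 0, 64.5], "offset": [-47.1, 47.6, -0.8], "gripper": 0.2}, {"rot": [0, 0, 64.5], "offset": [-47.1, 47.6, -0.8], "gripper": 0.2}])

```text
time_s: 0.9
position: [0.3826, 0.2278, 0.2969]
tcp_rot: [[0.995, 0.102, -0.0], [0.102, -0.995, -0.0], [-0.0, -0.0, -1.0]]
force: [1.3, 0.4, -0.0]
opening: 0.803
```

Request:
arm_command(targets=[{"rot": [0, 0, 0], "offset": [9.2, 25.2, 0], "gripper": 0.2}, {"rot": [0, 0, 0], "offset": [9.2, 25.2, 0], "gripper": 0.2}, {"rot": [0, 0, 0], "offset": [9.2, 25.2, 0], "gripper": 0.2}, {"rot": [0, 0, 0], "offset": [9.2, 25.2, 0], "gripper": 0.2}, {"rot": [0, 0, 0], "offset": [9.2, 25.2, 0], "gripper": 0.2}, {"rot": [0, 0, 0], "offset": [9.2, 25.2, 0], "gripper": 0.2}, {"rot": [0, 0, 0], "offset": [9.2, 25.2, 0], "gripper": 0.2}])

```text
time_s: 1.6
position: [0.5017, -0.0135, 0.2967]
tcp_rot: [[0.995, 0.102, 0.0], [0.102, -0.995, -0.0], [0.0, 0.0, -1.0]]
force: [-0.2, 0.2, -1.0]
opening: 0.798
```

Run:
```python
from h import *
from rig import bot
c=grab("wrist","w1");s=bot.read_state();print(s["position"],np.round(s["tcp_rot"],4).tolist(),s["time_s"],s["joint_positions"])
for n,p in(("jar",(.5532,-.0797,.095)),("bot",(.5427,.0597,.11)),("can",(.4779,-.0197,.08)),("blk",(.5484,-.0127,.061))):print(n,proj(c,p))
```

```text
[ 0.50028791 -0.01163008  0.29650315] [[0.9946, 0.1038, -0.0016], [0.1038, -0.9946, 0.001], [-0.0015, -0.0012, -1.0]] 1.65 [-1.41638209e+01  2.03668749e+01  9.93318096e+01  3.95523802e-02
  6.04069287e+01 -2.01393796e+01]
jar [369.97287555 301.56112482]
bot [385.67217575 140.58813413]
can [292.47757545 224.21649562]
blk [370.30736007 219.09210044]
```

View pics/w1.png

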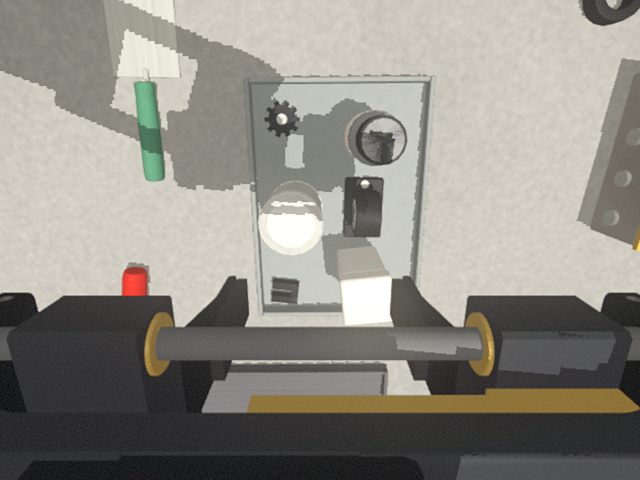

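Wrist view confirms the layout (image right = +x, up = +y), predicted points lie within ~4 px. One enlarged crop to refine.

Run:
```python
from h import *
c=load("w1");print(c["fx"])
cv2.imwrite("pics/crop2.png",cv2.resize(c["frame"][90:330,240:440,::-1],None,fx=2.5,fy=2.5,interpolation=cv2.INTER_CUBIC))
g=c["frame"].astype(int).min(2)
for n,(x0,y0,x1,y1),th in(("jar",(325,255,400,327),235),("can",(255,175,330,262),175)):
    m=np.zeros(g.shape,np.uint8);m[y0:y1,x0:x1]=g[y0:y1,x0:x1]>th
    k=max(cv2.findContours(m,0,2)[0],key=cv2.contourArea);print(n,cv2.minAreaRect(k),cv2.minEnclosingCircle(k),cv2.approxPolyDP(k,4,True).reshape(-1,2).tolist())
```

```text
364.44370936929823
jar ((367.52044677734375, 300.72540283203125), (43.185550689697266, 48.88930892944336), 84.80557250976562) ((368.0, 301.0), 31.827760696411133) [[390, 278], [342, 283], [346, 324], [390, 320]]
can ((293.4999694824219, 225.99996948242188), (70.99998474121094, 69.99998474121094), -0.0) ((295.5, 226.5), 48.088558197021484) [[329, 192], [318, 191], [322, 221], [303, 207], [314, 202], [273, 201], [273, 206], [298, 207], [273, 209], [282, 213], [261, 214], [259, 205], [262, 261], [323, 261], [320, 237], [329, 232]]
```

View pics/crop2.png

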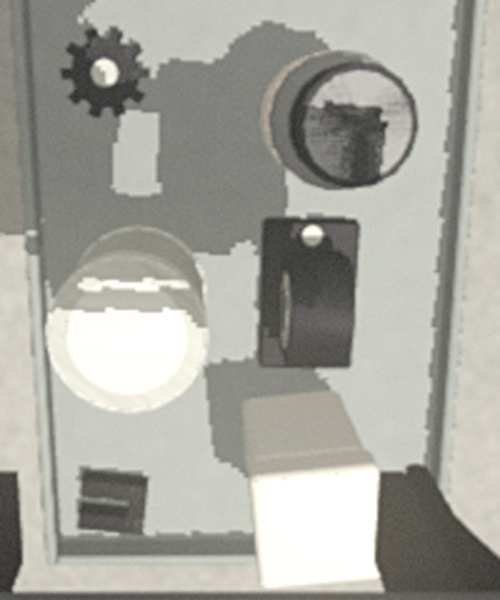

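Both views agree within ~2 mm: jar (.552,-.080, yaw 11.8°), bottle (.541,.060), can (.4775,-.020), block (.5475,-.0125, yaw 5°). Going for the jar lid.

Request:
arm_command(targets=[{"rot": [0, 0, -5.8], "offset": [4.4, 7.35, 0], "gripper": 0.2}, {"rot": [0, 0, -5.8], "offset": [4.4, 7.35, 0], "gripper": 0.2}, {"rot": [0, 0, -5.8], "offset": [4.4, 7.35, 3], "gripper": 0.2}, {"rot": [0, 0, -5.8], "offset": [4.4, 7.35, 7], "gripper": 0.2}, {"rot": [0, 0, -5.8], "offset": [4.4, 7.35, 11], "gripper": 0.2}, {"rot": [0, 0, -5.8], "offset": [4.4, 7.35, 14], "gripper": 0.2}, {"rot": [0, 0, -5.8], "offset": [4.4, 7.35, 16], "gripper": 0.2}, {"rot": [0, 0, -5.8], "offset": [4.4, 7.35, 16], "gripper": 0.2}])

```text
time_s: 2.45
position: [0.5492, -0.0765, 0.1343]
tcp_rot: [[0.978, 0.208, -0.008], [0.208, -0.978, 0.003], [-0.007, -0.005, -1.0]]
force: [-0.3, 0.2, -0.1]
opening: 0.8
```

Request:
arm_command(targets=[{"rot": [0, 0, 0], "offset": [0, 0, 0], "gripper": 0.2}, {"rot": [0, 0, 0], "offset": [0, 0, 0], "gripper": 0.2}])

```text
time_s: 2.65
position: [0.5527, -0.0788, 0.1384]
tcp_rot: [[0.978, 0.207, 0.002], [0.207, -0.978, -0.001], [0.002, 0.001, -1.0]]
force: [0.2, -0.4, 0.7]
opening: 0.799
```

Request:
arm_command(targets=[{"rot": [0, 0, 0], "offset": [0, 0, 0], "gripper": 0.4}, {"rot": [0, 0, 0], "offset": [0, 0, 0], "gripper": 0.5}, {"rot": [0, 0, 0], "offset": [0, 0, 0], "gripper": 1}, {"rot": [0, 0, 0], "offset": [0, 0, 0], "gripper": 1}, {"rot": [0, 0, 0], "offset": [0, 0, 0], "gripper": 1}, {"rot": [0, 0, 0], "offset": [0, 0, 0], "gripper": 1}, {"rot": [0, 0, 0], "offset": [0, 0, 0], "gripper": 1}])

```text
time_s: 3.35
position: [0.5522, -0.0798, 0.1374]
tcp_rot: [[0.979, 0.206, 0.0], [0.206, -0.979, -0.0], [0.0, 0.0, -1.0]]
force: [-1.0, -0.7, 4.6]
opening: 0.523
```

Request:
arm_command(targets=[{"rot": [0, 0, 0], "offset": [0, 0, -2], "gripper": 1}, {"rot": [0, 0, 0], "offset": [0, 0, -5], "gripper": 1}, {"rot": [0, 0, 0], "offset": [0, 0, -8], "gripper": 1}, {"rot": [0, 0, 0], "offset": [0, 0, -10], "gripper": 1}, {"rot": [0, 0, 0], "offset": [-1.5, 3, -10], "gripper": 1}, {"rot": [0, 0, 0], "offset": [-3, 6.5, -10], "gripper": 1}, {"rot": [0, 0, 0], "offset": [-4.8, 10, -10], "gripper": 1}, {"rot": [0, 0, 0], "offset": [-6.4, 13.5, -10], "gripper": 1}])

```text
time_s: 4.15
position: [0.5162, -0.2257, 0.2361]
tcp_rot: [[0.978, 0.206, -0.002], [0.206, -0.978, 0.001], [-0.001, -0.002, -1.0]]
force: [-0.4, 0.4, -2.4]
opening: 0.525
```

Request:
arm_command(targets=[{"rot": [0, 0, 0], "offset": [-1.3, 2.6, 0], "gripper": 1}, {"rot": [0, 0, 0], "offset": [-1.3, 2.6, 0], "gripper": 1}, {"rot": [0, 0, 0], "offset": [-1.3, 2.6, 3], "gripper": 1}, {"rot": [0, 0, 0], "offset": [-1.3, 2.6, 6], "gripper": 1}, {"rot": [0, 0, 0], "offset": [-1.3, 2.6, 8], "gripper": 1}, {"rot": [0, 0, 0], "offset": [-1.3, 2.6, 9], "gripper": 1}, {"rot": [0, 0, 0], "offset": [-1.3, 2.6, 9.5], "gripper": 1}, {"rot": [0, 0, 0], "offset": [-1.3, 2.6, 9.5], "gripper": 1}])

```text
time_s: 4.95
position: [0.51, -0.2526, 0.1416]
tcp_rot: [[0.978, 0.206, -0.001], [0.206, -0.978, 0.001], [-0.0, -0.001, -1.0]]
force: [-0.0, -0.6, -2.6]
opening: 0.526
```

Request:
arm_command(targets=[{"rot": [0, 0, 0], "offset": [0, 0, 0], "gripper": 1}, {"rot": [0, 0, 0], "offset": [0, 0, 0], "gripper": 1}])

```text
time_s: 5.15
position: [0.5105, -0.2533, 0.1431]
tcp_rot: [[0.979, 0.206, 0.002], [0.206, -0.979, -0.001], [0.001, 0.002, -1.0]]
force: [0.2, 0.4, -1.5]
opening: 0.525
```

Request:
arm_command(targets=[{"rot": [0, 0, 0], "offset": [0, 0, 0.2], "gripper": 1}, {"rot": [0, 0, 0], "offset": [0, 0, 0.4], "gripper": 1}, {"rot": [0, 0, 0], "offset": [0, 0, 0.5], "gripper": 1}, {"rot": [0, 0, 0], "offset": [0, 0, 0.5], "gripper": 1}, {"rot": [0, 0, 0], "offset": [0, 0, 0.5], "gripper": 1}])

```text
time_s: 5.65
position: [0.5099, -0.2531, 0.1374]
tcp_rot: [[0.979, 0.206, 0.0], [0.206, -0.979, -0.0], [0.0, 0.0, -1.0]]
force: [-0.9, 0.6, 2.7]
opening: 0.527
```

Request:
arm_command(targets=[{"rot": [0, 0, 0], "offset": [0, 0, 0], "gripper": 0.4}, {"rot": [0, 0, 0], "offset": [0, 0, 0], "gripper": 0.2}, {"rot": [0, 0, 0], "offset": [0, 0, 0], "gripper": 0.2}, {"rot": [0, 0, 0], "offset": [0, 0, 0], "gripper": 0.2}, {"rot": [0, 0, 0], "offset": [0, 0, -3], "gripper": 0.2}, {"rot": [0, 0, 0], "offset": [0, 0, -7], "gripper": 0.2}, {"rot": [0, 0, 0], "offset": [0, 0, -11], "gripper": 0.2}, {"rot": [0, 0, 5.8], "offset": [0.3, -4, -11], "gripper": 0.2}])

```text
time_s: 6.45
position: [0.5093, -0.219, 0.2529]
tcp_rot: [[0.995, 0.1, 0.015], [0.1, -0.995, -0.011], [0.013, 0.013, -1.0]]
force: [1.6, -0.2, -0.7]
opening: 0.797
```

Request:
arm_command(targets=[{"rot": [0, 0, 0], "offset": [-0.7, -19.6, 0], "gripper": 0.2}, {"rot": [0, 0, 0], "offset": [-0.7, -19.6, 0], "gripper": 0.2}, {"rot": [0, 0, 0], "offset": [-0.7, -19.6, 0], "gripper": 0.2}, {"rot": [0, 0, 0], "offset": [-0.7, -19.6, 0], "gripper": 0.2}, {"rot": [0, 0, 0], "offset": [-0.7, -19.6, 0], "gripper": 0.2}, {"rot": [0, 0, 0], "offset": [-0.7, -19.6, 0], "gripper": 0.2}, {"rot": [0, 0, 0], "offset": [-0.7, -19.6, 0], "gripper": 0.2}])

```text
time_s: 7.15
position: [0.4776, -0.0199, 0.2472]
tcp_rot: [[0.994, 0.106, 0.001], [0.106, -0.994, -0.001], [0.001, 0.001, -1.0]]
force: [0.7, 0.2, 0.1]
opening: 0.802
```

Request:
arm_command(targets=[{"rot": [0, 0, 0], "offset": [0, 0, 3], "gripper": 0.2}, {"rot": [0, 0, 0], "offset": [0, 0, 6], "gripper": 0.2}, {"rot": [0, 0, 0], "offset": [0, 0, 9], "gripper": 0.2}, {"rot": [0, 0, 0], "offset": [0, 0, 11], "gripper": 0.2}, {"rot": [0, 0, 0], "offset": [0, 0, 12.5], "gripper": 0.2}, {"rot": [0, 0, 0], "offset": [0, 0, 13.1], "gripper": 0.2}, {"rot": [0, 0, 0], "offset": [0, 0, 13.1], "gripper": 0.2}, {"rot": [0, 0, 0], "offset": [0, 0, 13.1], "gripper": 0.2}])

```text
time_s: 7.95
position: [0.4774, -0.02, 0.1164]
tcp_rot: [[0.994, 0.105, 0.001], [0.105, -0.994, -0.0], [0.001, 0.0, -1.0]]
force: [0.5, -0.3, -0.9]
opening: 0.8
```

Request:
arm_command(targets=[{"rot": [0, 0, 0], "offset": [0, 0, 0], "gripper": 0.3}, {"rot": [0, 0, 0], "offset": [0, 0, 0], "gripper": 0.4}, {"rot": [0, 0, 0], "offset": [0, 0, 0], "gripper": 1}, {"rot": [0, 0, 0], "offset": [0, 0, 0], "gripper": 1}, {"rot": [0, 0, 0], "offset": [0, 0, 0], "gripper": 1}, {"rot": [0, 0, 0], "offset": [0, 0, 0], "gripper": 1}])

```text
time_s: 8.55
position: [0.4772, -0.0192, 0.1167]
tcp_rot: [[0.994, 0.106, 0.001], [0.106, -0.994, -0.0], [0.001, 0.001, -1.0]]
force: [-0.4, 0.1, 7.0]
opening: 0.632
```

Request:
arm_command(targets=[{"rot": [0, 0, 0], "offset": [0, 0, -2], "gripper": 1}, {"rot": [0, 0, 0], "offset": [0, 0, -5], "gripper": 1}, {"rot": [0, 0, 0], "offset": [0, 0, -8.5], "gripper": 1}, {"rot": [0, 0, 0], "offset": [0, 0, -12], "gripper": 1}, {"rot": [0, 0, 0], "offset": [-0.3, 3, -12], "gripper": 1}, {"rot": [0, 0, 0], "offset": [-0.7, 7, -12], "gripper": 1}, {"rot": [0, 0, 0], "offset": [-1.1, 11, -12], "gripper": 1}, {"rot": [0, 0, 0], "offset": [-1.5, 15, -12], "gripper": 1}])

```text
time_s: 9.35
position: [0.4773, -0.1707, 0.2359]
tcp_rot: [[0.994, 0.107, -0.001], [0.107, -0.994, 0.001], [-0.0, -0.001, -1.0]]
force: [1.5, -0.3, -2.1]
opening: 0.641
```

Request:
arm_command(targets=[{"rot": [0, 0, 0], "offset": [-0.4, 4, 0], "gripper": 1}, {"rot": [0, 0, 0], "offset": [-0.8, 8, 0], "gripper": 1}, {"rot": [0, 0, 0], "offset": [-1.3, 12, 0], "gripper": 1}, {"rot": [0, 0, 0], "offset": [-1.6, 15, 0], "gripper": 1}, {"rot": [0, 0, 0], "offset": [-1.6, 15, 0], "gripper": 1}, {"rot": [0, 0, 0], "offset": [-1.6, 15, 3], "gripper": 1}, {"rot": [0, 0, 0], "offset": [-1.6, 15, 6], "gripper": 1}, {"rot": [0, 0, 0], "offset": [-1.6, 15, 8], "gripper": 1}])

```text
time_s: 10.15
position: [0.4767, -0.3187, 0.1538]
tcp_rot: [[0.994, 0.106, -0.003], [0.106, -0.994, 0.003], [-0.003, -0.004, -1.0]]
force: [0.1, 0.2, -1.8]
opening: 0.638
```

Request:
arm_command(targets=[{"rot": [0, 0, 0], "offset": [0, 0, 1.5], "gripper": 1}, {"rot": [0, 0, 0], "offset": [0, 0, 2.5], "gripper": 1}, {"rot": [0, 0, 0], "offset": [0, 0, 3.2], "gripper": 1}, {"rot": [0, 0, 0], "offset": [0, 0, 3.6], "gripper": 1}, {"rot": [0, 0, 0], "offset": [0, 0, 3.6], "gripper": 1}, {"rot": [0, 0, 0], "offset": [0, 0, 3.6], "gripper": 1}])

```text
time_s: 10.75
position: [0.4781, -0.3209, 0.1206]
tcp_rot: [[0.994, 0.106, 0.001], [0.106, -0.994, -0.001], [0.001, 0.001, -1.0]]
force: [-0.2, 0.3, -1.2]
opening: 0.637
```

Request:
arm_command(targets=[{"rot": [0, 0, 0], "offset": [0, 0, 0.2], "gripper": 1}, {"rot": [0, 0, 0], "offset": [0, 0, 0.4], "gripper": 1}, {"rot": [0, 0, 0], "offset": [0, 0, 0.4], "gripper": 1}, {"rot": [0, 0, 0], "offset": [0, 0, 0.4], "gripper": 1}])

```text
time_s: 11.15
position: [0.4781, -0.321, 0.1167]
tcp_rot: [[0.994, 0.106, 0.001], [0.106, -0.994, -0.001], [0.001, 0.001, -1.0]]
force: [-0.4, 0.8, 3.5]
opening: 0.639
```

Request:
arm_command(targets=[{"rot": [0, 0, 0], "offset": [0, 0, 0], "gripper": 0.3}, {"rot": [0, 0, 0], "offset": [0, 0, 0], "gripper": 0.2}, {"rot": [0, 0, 0], "offset": [0, 0, 0], "gripper": 0.2}, {"rot": [0, 0, 0], "offset": [0, 0, 0], "gripper": 0.2}, {"rot": [0, 0, 0], "offset": [0, 0, -3], "gripper": 0.2}, {"rot": [0, 0, 0], "offset": [0, 0, -7], "gripper": 0.2}, {"rot": [0, 0, 0], "offset": [0, 0, -11], "gripper": 0.2}, {"rot": [0, 0, 0], "offset": [0, 0, -13], "gripper": 0.2}])

```text
time_s: 11.95
position: [0.4788, -0.3215, 0.2494]
tcp_rot: [[0.994, 0.106, 0.004], [0.106, -0.994, -0.004], [0.003, 0.004, -1.0]]
force: [0.3, -0.2, -0.2]
opening: 0.799
```

Request:
arm_command(targets=[{"rot": [0, 0, 0], "offset": [10.3, -37.2, 0], "gripper": 0.2}, {"rot": [0, 0, 0], "offset": [10.3, -37.2, 0], "gripper": 0.2}, {"rot": [0, 0, 0], "offset": [10.3, -37.2, 0], "gripper": 0.2}, {"rot": [0, 0, 0], "offset": [10.3, -37.2, 0], "gripper": 0.2}, {"rot": [0, 0, 0], "offset": [10.3, -37.2, 0], "gripper": 0.2}, {"rot": [0, 0, 0], "offset": [10.3, -37.2, 0], "gripper": 0.2}, {"rot": [0, 0, 0], "offset": [10.3, -37.2, 0], "gripper": 0.2}, {"rot": [0, 0, 0], "offset": [10.3, -37.2, 0], "gripper": 0.2}])

```text
time_s: 12.75
position: [0.5406, 0.0631, 0.246]
tcp_rot: [[0.994, 0.108, -0.0], [0.108, -0.994, 0.001], [-0.0, -0.001, -1.0]]
force: [-0.2, -0.9, -0.3]
opening: 0.798
```

Request:
arm_command(targets=[{"rot": [0, 0, 0], "offset": [0, 0, 0], "gripper": 0.2}, {"rot": [0, 0, 0], "offset": [0, 0, 0], "gripper": 0.2}, {"rot": [0, 0, 0], "offset": [0, 0, 0], "gripper": 0.2}])

```text
time_s: 13.05
position: [0.5406, 0.0593, 0.2459]
tcp_rot: [[0.994, 0.105, -0.0], [0.105, -0.994, -0.0], [-0.001, 0.0, -1.0]]
force: [0.0, -0.5, 0.4]
opening: 0.801
```

Request:
arm_command(targets=[{"rot": [0, 0, 0], "offset": [0, 0, 3], "gripper": 0.2}, {"rot": [0, 0, 0], "offset": [0, 0, 6], "gripper": 0.2}, {"rot": [0, 0, 0], "offset": [0, 0, 9], "gripper": 0.2}, {"rot": [0, 0, 0], "offset": [0, 0, 11], "gripper": 0.2}, {"rot": [0, 0, 0], "offset": [0, 0, 12.2], "gripper": 0.2}, {"rot": [0, 0, 0], "offset": [0, 0, 12.8], "gripper": 0.2}, {"rot": [0, 0, 0], "offset": [0, 0, 12.8], "gripper": 0.2}, {"rot": [0, 0, 0], "offset": [0, 0, 12.8], "gripper": 0.2}])

```text
time_s: 13.85
position: [0.5414, 0.0597, 0.1188]
tcp_rot: [[0.994, 0.106, 0.002], [0.106, -0.994, -0.0], [0.002, 0.0, -1.0]]
force: [-0.0, 0.1, 0.5]
opening: 0.804
```

Request:
arm_command(targets=[{"rot": [0, 0, 0], "offset": [0, 0, 0], "gripper": 0.35}, {"rot": [0, 0, 0], "offset": [0, 0, 0], "gripper": 0.45}, {"rot": [0, 0, 0], "offset": [0, 0, 0], "gripper": 0.5}, {"rot": [0, 0, 0], "offset": [0, 0, 0], "gripper": 1}, {"rot": [0, 0, 0], "offset": [0, 0, 0], "gripper": 1}, {"rot": [0, 0, 0], "offset": [0, 0, 0], "gripper": 1}, {"rot": [0, 0, 0], "offset": [0, 0, 0], "gripper": 1}])

```text
time_s: 14.55
position: [0.5412, 0.0602, 0.1184]
tcp_rot: [[0.994, 0.106, 0.001], [0.106, -0.994, -0.0], [0.001, 0.0, -1.0]]
force: [0.0, 0.3, 4.0]
opening: 0.52
```

Request:
arm_command(targets=[{"rot": [0, 0, 0], "offset": [0, 0, -2], "gripper": 1}, {"rot": [0, 0, 0], "offset": [0, 0, -5], "gripper": 1}, {"rot": [0, 0, 0], "offset": [0, 0, -8.5], "gripper": 1}, {"rot": [0, 0, 0], "offset": [0, 0, -12], "gripper": 1}, {"rot": [0, 0, 0], "offset": [-0.4, 3, -12], "gripper": 1}, {"rot": [0, 0, 0], "offset": [-1, 7, -12], "gripper": 1}, {"rot": [0, 0, 0], "offset": [-1.6, 11, -12], "gripper": 1}, {"rot": [0, 0, 0], "offset": [-2.2, 15, -12], "gripper": 1}])

```text
time_s: 15.35
position: [0.534, -0.0924, 0.2376]
tcp_rot: [[0.994, 0.107, -0.001], [0.107, -0.994, 0.0], [-0.001, -0.001, -1.0]]
force: [0.9, -0.1, -1.1]
opening: 0.521
```

Request:
arm_command(targets=[{"rot": [0, 0, 0], "offset": [-0.6, 4, 0], "gripper": 1}, {"rot": [0, 0, 0], "offset": [-1.2, 8, 0], "gripper": 1}, {"rot": [0, 0, 0], "offset": [-1.7, 12, 0], "gripper": 1}, {"rot": [0, 0, 0], "offset": [-2.3, 16, 0], "gripper": 1}, {"rot": [0, 0, 0], "offset": [-2.9, 20, 0], "gripper": 1}, {"rot": [0, 0, 0], "offset": [-3.5, 24, 0], "gripper": 1}, {"rot": [0, 0, 0], "offset": [-4, 27.5, 0], "gripper": 1}, {"rot": [0, 0, 0], "offset": [-4.1, 28.8, 0], "gripper": 1}])

```text
time_s: 16.15
position: [0.5238, -0.3857, 0.2372]
tcp_rot: [[0.995, 0.103, -0.0], [0.103, -0.995, -0.001], [-0.0, 0.001, -1.0]]
force: [0.4, -0.3, -1.0]
opening: 0.518
```

Request:
arm_command(targets=[{"rot": [0, 0, 0], "offset": [0, 0, 0], "gripper": 1}, {"rot": [0, 0, 0], "offset": [0, 0, 3], "gripper": 1}, {"rot": [0, 0, 0], "offset": [0, 0, 6], "gripper": 1}, {"rot": [0, 0, 0], "offset": [0, 0, 9], "gripper": 1}, {"rot": [0, 0, 0], "offset": [0, 0, 10.5], "gripper": 1}, {"rot": [0, 0, 0], "offset": [0, 0, 11.6], "gripper": 1}, {"rot": [0, 0, 0], "offset": [0, 0, 11.6], "gripper": 1}, {"rot": [0, 0, 0], "offset": [0, 0, 11.6], "gripper": 1}])

```text
time_s: 16.95
position: [0.5252, -0.3821, 0.1229]
tcp_rot: [[0.994, 0.107, 0.001], [0.107, -0.994, -0.001], [0.001, 0.001, -1.0]]
force: [0.2, -0.9, -0.7]
opening: 0.513
```

Request:
arm_command(targets=[{"rot": [0, 0, 0], "offset": [0, 0, 0.2], "gripper": 1}, {"rot": [0, 0, 0], "offset": [0, 0, 0.4], "gripper": 1}, {"rot": [0, 0, 0], "offset": [0, 0, 0.4], "gripper": 1}, {"rot": [0, 0, 0], "offset": [0, 0, 0.4], "gripper": 1}])

```text
time_s: 17.35
position: [0.5247, -0.3823, 0.1185]
tcp_rot: [[0.994, 0.106, 0.0], [0.106, -0.994, -0.0], [0.0, 0.001, -1.0]]
force: [0.1, 0.1, 0.3]
opening: 0.519
```

Request:
arm_command(targets=[{"rot": [0, 0, 0], "offset": [0, 0, 0], "gripper": 0.4}, {"rot": [0, 0, 0], "offset": [0, 0, 0], "gripper": 0.2}, {"rot": [0, 0, 0], "offset": [0, 0, 0], "gripper": 0.2}, {"rot": [0, 0, 0], "offset": [0, 0, 0], "gripper": 0.2}, {"rot": [0, 0, 0], "offset": [0, 0, -3], "gripper": 0.2}, {"rot": [0, 0, 0], "offset": [0, 0, -7], "gripper": 0.2}, {"rot": [0, 0, 0], "offset": [0, 0, -11], "gripper": 0.2}, {"rot": [0, 0, 0], "offset": [0, 0, -13], "gripper": 0.2}])

```text
time_s: 18.15
position: [0.5257, -0.3831, 0.252]
tcp_rot: [[0.994, 0.106, 0.004], [0.106, -0.994, -0.004], [0.004, 0.005, -1.0]]
force: [-0.3, 0.0, 0.9]
opening: 0.797
```

Request:
arm_command(targets=[{"rot": [0, 0, 1], "offset": [6.2, -36.5, 0], "gripper": 0.4}, {"rot": [0, 0, 1], "offset": [6.2, -36.5, 0], "gripper": 0.4}, {"rot": [0, 0, 1], "offset": [6.2, -36.5, 0], "gripper": 0.4}, {"rot": [0, 0, 1], "offset": [6.2, -36.5, 0], "gripper": 0.4}, {"rot": [0, 0, 1], "offset": [6.2, -36.5, 0], "gripper": 0.4}, {"rot": [0, 0, 1], "offset": [6.2, -36.5, 0], "gripper": 0.4}, {"rot": [0, 0, 1], "offset": [6.2, -36.5, 0], "gripper": 0.4}, {"rot": [0, 0, 1], "offset": [6.2, -36.5, 0], "gripper": 0.4}])

```text
time_s: 18.95
position: [0.5467, -0.0084, 0.2481]
tcp_rot: [[0.996, 0.092, -0.001], [0.092, -0.996, 0.001], [-0.001, -0.001, -1.0]]
force: [-0.1, -0.4, -0.7]
opening: 0.602
```

Request:
arm_command(targets=[{"rot": [0, 0, 0], "offset": [0, 0, 0], "gripper": 0.4}, {"rot": [0, 0, 0], "offset": [0, 0, 0], "gripper": 0.4}, {"rot": [0, 0, 0], "offset": [0, 0, 0], "gripper": 0.4}])

```text
time_s: 19.25
position: [0.5478, -0.0137, 0.2481]
tcp_rot: [[0.996, 0.088, 0.0], [0.088, -0.996, -0.001], [0.0, 0.001, -1.0]]
force: [-1.1, -0.6, -0.8]
opening: 0.6
```

Run:
```python
from h import *
t=grab("scene","s2");c=grab("wrist","w2")
print(proj(c,(.5475,-.0125,.061)))
a=cv2.resize(t["frame"][200:380,70:390],(800,450));b=c["frame"]
cv2.imwrite("pics/s2c.png",a[:,:,::-1])
```

```text
[320.18402903 227.73358308]
```

View pics/s2c.png

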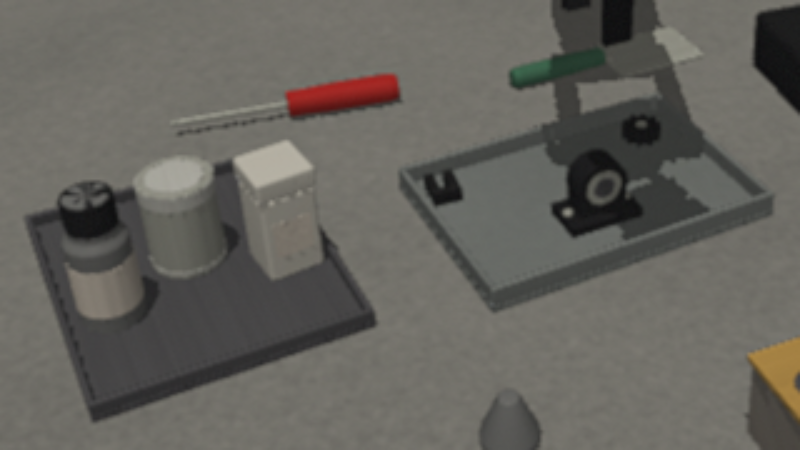

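View pics/w2.png

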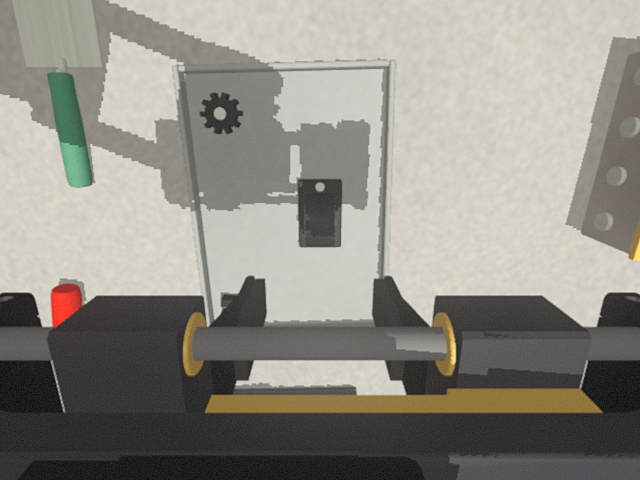

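Scene view: bottle, can and jar stand upright in the tray, with block, gear and clip untouched. In the wrist view the block plate (columns 298–341) is centred under the jaws. Grasping the block.

Request:
arm_command(targets=[{"rot": [0, 0, 0], "offset": [0, -0.1, 4], "gripper": 0.4}, {"rot": [0, 0, 0], "offset": [0, -0.1, 8], "gripper": 0.4}, {"rot": [0, 0, 0], "offset": [0, -0.1, 11], "gripper": 0.4}, {"rot": [0, 0, 0], "offset": [0, -0.1, 13], "gripper": 0.4}, {"rot": [0, 0, 0], "offset": [0, -0.1, 14.6], "gripper": 0.4}, {"rot": [0, 0, 0], "offset": [0, -0.1, 15.6], "gripper": 0.4}, {"rot": [0, 0, 0], "offset": [0, -0.1, 15.6], "gripper": 0.4}, {"rot": [0, 0, 0], "offset": [0, -0.1, 15.6], "gripper": 0.4}])

```text
time_s: 20.15
position: [0.5478, -0.0122, 0.0923]
tcp_rot: [[0.996, 0.088, 0.001], [0.088, -0.996, -0.0], [0.001, 0.0, -1.0]]
force: [0.2, 0.1, -0.2]
opening: 0.601
```

Request:
arm_command(targets=[{"rot": [0, 0, 0], "offset": [0, 0, 0], "gripper": 0.55}, {"rot": [0, 0, 0], "offset": [0, 0, 0], "gripper": 0.65}, {"rot": [0, 0, 0], "offset": [0, 0, 0], "gripper": 0.75}, {"rot": [0, 0, 0], "offset": [0, 0, 0], "gripper": 1}, {"rot": [0, 0, 0], "offset": [0, 0, 0], "gripper": 1}, {"rot": [0, 0, 0], "offset": [0, 0, 0], "gripper": 1}, {"rot": [0, 0, 0], "offset": [0, 0, 0], "gripper": 1}])

```text
time_s: 20.85
position: [0.5477, -0.0115, 0.0924]
tcp_rot: [[0.996, 0.089, 0.001], [0.089, -0.996, -0.0], [0.001, 0.0, -1.0]]
force: [0.4, 0.9, 3.2]
opening: 0.275
```

Request:
arm_command(targets=[{"rot": [0, 0, 0], "offset": [0, 0, -2], "gripper": 1}, {"rot": [0, 0, 0], "offset": [0, 0, -5], "gripper": 1}, {"rot": [0, 0, 0], "offset": [0, 0, -8.5], "gripper": 1}, {"rot": [0, 0, 0], "offset": [0, 0, -12], "gripper": 1}, {"rot": [0, 0, 0], "offset": [-0.4, -3, -13], "gripper": 1}, {"rot": [0, 0, 0], "offset": [-0.8, -7, -13], "gripper": 1}, {"rot": [0, 0, 0], "offset": [-1.2, -11, -13], "gripper": 1}, {"rot": [0, 0, 0], "offset": [-1.6, -15, -13], "gripper": 1}])

```text
time_s: 21.65
position: [0.5173, 0.1375, 0.2217]
tcp_rot: [[0.996, 0.088, -0.001], [0.088, -0.996, -0.0], [-0.001, -0.0, -1.0]]
force: [-0.3, 0.2, -1.9]
opening: 0.274
```

Request:
arm_command(targets=[{"rot": [0, 0, 0], "offset": [-0.4, -4, 0], "gripper": 1}, {"rot": [0, 0, 0], "offset": [-0.8, -8, 0], "gripper": 1}, {"rot": [0, 0, 0], "offset": [-1.3, -12, 0], "gripper": 1}, {"rot": [0, 0, 0], "offset": [-1.7, -16, 0], "gripper": 1}, {"rot": [0, 0, 0], "offset": [-2.1, -19, 0], "gripper": 1}, {"rot": [0, 0, 0], "offset": [-2.1, -19, 2], "gripper": 1}, {"rot": [0, 0, 0], "offset": [-2.1, -19, 4], "gripper": 1}, {"rot": [0, 0, 0], "offset": [-2.1, -19, 5], "gripper": 1}])

```text
time_s: 22.45
position: [0.4788, 0.3236, 0.1699]
tcp_rot: [[0.996, 0.09, -0.004], [0.09, -0.996, -0.002], [-0.004, 0.001, -1.0]]
force: [-0.4, -0.1, -1.2]
opening: 0.274
```

Request:
arm_command(targets=[{"rot": [0, 0, 0], "offset": [0, 0, 0.5], "gripper": 1}, {"rot": [0, 0, 0], "offset": [0, 0, 0.7], "gripper": 1}, {"rot": [0, 0, 0], "offset": [0, 0, 0.7], "gripper": 1}, {"rot": [0, 0, 0], "offset": [0, 0, 0.7], "gripper": 1}])

```text
time_s: 22.85
position: [0.481, 0.3238, 0.1657]
tcp_rot: [[0.996, 0.088, 0.001], [0.088, -0.996, 0.001], [0.001, -0.0, -1.0]]
force: [-0.3, 0.2, -1.7]
opening: 0.271
```

Run:
```python
from h import *
c=grab("scene","s3");t=grab("wrist","w3")
a=cv2.resize(c["frame"][180:280,350:520],(800,470));cv2.imwrite("pics/s3c.png",a[:,:,::-1])
print(proj(c,(.4807,.324,.07)))
```

```text
[434.99519328 211.38222401]
```

View pics/s3c.png

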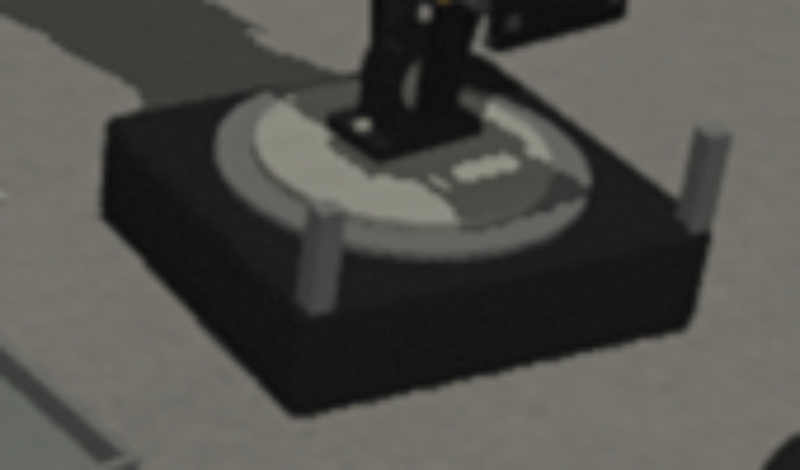

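The block hangs level over the turntable centre, about 8 mm up. Lowering.

Request:
arm_command(targets=[{"rot": [0, 0, 0], "offset": [0, 0, 0.3], "gripper": 1}, {"rot": [0, 0, 0], "offset": [0, 0, 0.5], "gripper": 1}, {"rot": [0, 0, 0], "offset": [0, 0, 0.7], "gripper": 1}, {"rot": [0, 0, 0], "offset": [0, 0, 0.7], "gripper": 1}, {"rot": [0, 0, 0], "offset": [0, 0, 0.8], "gripper": 1}, {"rot": [0, 0, 0], "offset": [0, 0, 0.8], "gripper": 1}])

```text
time_s: 23.55
position: [0.4804, 0.3238, 0.1574]
tcp_rot: [[0.996, 0.089, -0.0], [0.089, -0.996, -0.0], [-0.0, 0.0, -1.0]]
force: [-0.6, -1.3, 1.7]
opening: 0.275
```

Request:
arm_command(targets=[{"rot": [0, 0, 0], "offset": [0, 0, 0], "gripper": 0.6}, {"rot": [0, 0, 0], "offset": [0, 0, 0], "gripper": 0.4}, {"rot": [0, 0, 0], "offset": [0, 0, 0], "gripper": 0.4}, {"rot": [0, 0, 0], "offset": [0, 0, 0], "gripper": 0.4}, {"rot": [0, 0, 0], "offset": [0, 0, -2], "gripper": 0.4}, {"rot": [0, 0, 0], "offset": [0, 0, -5], "gripper": 0.4}, {"rot": [0, 0, 0], "offset": [0, 0, -9], "gripper": 0.4}, {"rot": [0, 0, 0], "offset": [0, 0, -10], "gripper": 0.4}])

```text
time_s: 24.35
position: [0.4824, 0.3248, 0.2612]
tcp_rot: [[0.996, 0.089, 0.008], [0.089, -0.996, 0.003], [0.008, -0.003, -1.0]]
force: [0.3, 0.7, -0.7]
opening: 0.595
```

Request:
arm_command(targets=[{"rot": [0, 0, -1], "offset": [-1, 35, 0], "gripper": 0.2}, {"rot": [0, 0, -1], "offset": [-1, 35, 0], "gripper": 0.2}, {"rot": [0, 0, -1], "offset": [-1, 35, 0], "gripper": 0.2}, {"rot": [0, 0, -1], "offset": [-1, 35, 0], "gripper": 0.2}, {"rot": [0, 0, -1], "offset": [-1, 35, 0], "gripper": 0.2}, {"rot": [0, 0, -1], "offset": [-1, 35, 0], "gripper": 0.2}, {"rot": [0, 0, -1], "offset": [-1, 35, 0], "gripper": 0.2}, {"rot": [0, 0, -1], "offset": [-1, 35, 0], "gripper": 0.2}])

```text
time_s: 25.15
position: [0.5027, -0.0316, 0.2568]
tcp_rot: [[0.995, 0.099, 0.002], [0.099, -0.995, -0.002], [0.002, 0.003, -1.0]]
force: [0.3, 0.9, 0.5]
opening: 0.8
```

Request:
arm_command(targets=[{"rot": [0, 0, 0], "offset": [0, 0, 0], "gripper": 0.2}, {"rot": [0, 0, 0], "offset": [0, 0, 0], "gripper": 0.2}])

```text
time_s: 25.35
position: [0.5009, -0.0247, 0.2566]
tcp_rot: [[0.994, 0.107, -0.002], [0.107, -0.994, 0.001], [-0.001, -0.001, -1.0]]
force: [-0.6, -0.9, 0.4]
opening: 0.798
```

Run:
```python
from h import *
c=grab("top","t4")
a=cv2.resize(c["frame"][205:355,60:230],(680,600));cv2.imwrite("pics/t4c.png",a[:,:,::-1])
print(proj(c,(.4807,.324,.126)),proj(c,(.4807,.324,.08)))
```

```text
[124.99524584 276.91873336] [135.95842595 278.78728698]
```

View pics/t4c.png

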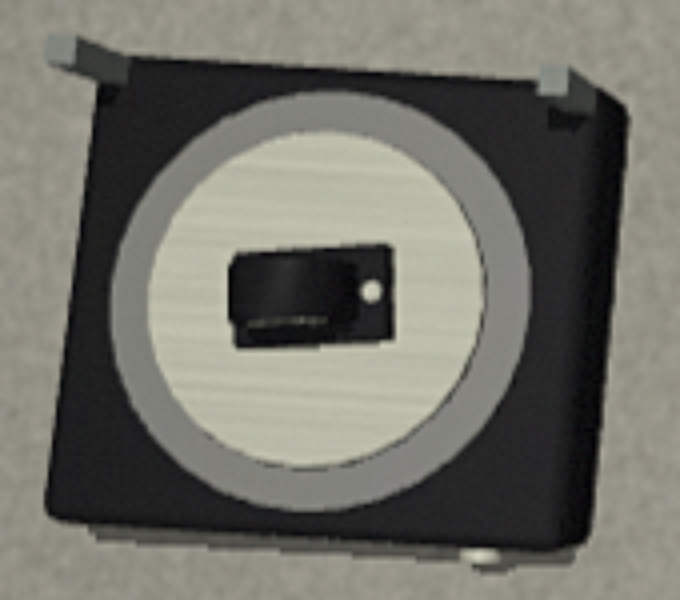

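Top view: block upright, plate centred on the turntable (plate midpoint ≈ hub within ~1 px). Now the bottle back first.

Request:
arm_command(targets=[{"rot": [0, 0, 0], "offset": [-1.4, 35.7, 0], "gripper": 0.2}, {"rot": [0, 0, 0], "offset": [-1.4, 35.7, 0], "gripper": 0.2}, {"rot": [0, 0, 0], "offset": [-1.4, 35.7, 0], "gripper": 0.2}, {"rot": [0, 0, 0], "offset": [-1.4, 35.7, 0], "gripper": 0.2}, {"rot": [0, 0, 0], "offset": [-1.4, 35.7, 0], "gripper": 0.2}, {"rot": [0, 0, 0], "offset": [-1.4, 35.7, 0], "gripper": 0.2}, {"rot": [0, 0, 0], "offset": [-1.4, 35.7, 0], "gripper": 0.2}, {"rot": [0, 0, 0], "offset": [-1.4, 35.7, 0], "gripper": 0.2}])

```text
time_s: 26.2
position: [0.5268, -0.3866, 0.257]
tcp_rot: [[0.995, 0.105, 0.002], [0.105, -0.995, -0.005], [0.002, 0.005, -1.0]]
force: [-0.2, 0.7, -0.6]
opening: 0.803
```

Request:
arm_command(targets=[{"rot": [0, 0, 0], "offset": [0, 0, 0], "gripper": 0.2}, {"rot": [0, 0, 0], "offset": [0, 0, 0], "gripper": 0.2}, {"rot": [0, 0, 0], "offset": [0, 0, 0], "gripper": 0.2}])

```text
time_s: 26.5
position: [0.5258, -0.3793, 0.2569]
tcp_rot: [[0.994, 0.109, -0.001], [0.109, -0.994, 0.002], [-0.001, -0.002, -1.0]]
force: [0.7, 0.7, 0.7]
opening: 0.803
```

Request:
arm_command(targets=[{"rot": [0, 0, 0], "offset": [-0.1, 0.1, 4], "gripper": 0.2}, {"rot": [0, 0, 0], "offset": [-0.1, 0.1, 7], "gripper": 0.2}, {"rot": [0, 0, 0], "offset": [-0.1, 0.1, 10], "gripper": 0.2}, {"rot": [0, 0, 0], "offset": [-0.1, 0.1, 12], "gripper": 0.2}, {"rot": [0, 0, 0], "offset": [-0.1, 0.1, 13.3], "gripper": 0.2}, {"rot": [0, 0, 0], "offset": [-0.1, 0.1, 13.8], "gripper": 0.2}, {"rot": [0, 0, 0], "offset": [-0.1, 0.1, 13.8], "gripper": 0.2}, {"rot": [0, 0, 0], "offset": [-0.1, 0.1, 13.8], "gripper": 0.2}])

```text
time_s: 27.3
position: [0.5253, -0.3835, 0.1202]
tcp_rot: [[0.994, 0.107, 0.002], [0.107, -0.994, -0.002], [0.001, 0.002, -1.0]]
force: [-0.3, 0.3, 0.1]
opening: 0.798
```

Request:
arm_command(targets=[{"rot": [0, 0, 0], "offset": [0, 0, 0], "gripper": 0.2}, {"rot": [0, 0, 0], "offset": [0, 0, 0], "gripper": 0.2}])

```text
time_s: 27.5
position: [0.525, -0.3837, 0.1202]
tcp_rot: [[0.994, 0.106, 0.001], [0.106, -0.994, -0.001], [0.001, 0.002, -1.0]]
force: [0.5, 0.4, 0.3]
opening: 0.796
```

Request:
arm_command(targets=[{"rot": [0, 0, 0], "offset": [0, -0.1, 0.15], "gripper": 0.2}, {"rot": [0, 0, 0], "offset": [0, -0.1, 0.15], "gripper": 0.35}, {"rot": [0, 0, 0], "offset": [0, -0.1, 0.15], "gripper": 0.45}, {"rot": [0, 0, 0], "offset": [0, -0.1, 0.15], "gripper": 1}, {"rot": [0, 0, 0], "offset": [0, -0.1, 0.15], "gripper": 1}, {"rot": [0, 0, 0], "offset": [0, -0.1, 0.15], "gripper": 1}, {"rot": [0, 0, 0], "offset": [0, -0.1, 0.15], "gripper": 1}])

```text
time_s: 28.2
position: [0.5246, -0.3823, 0.1175]
tcp_rot: [[0.994, 0.106, 0.0], [0.106, -0.994, -0.0], [0.0, 0.0, -1.0]]
force: [1.4, 0.5, 0.5]
opening: 0.522
```

Request:
arm_command(targets=[{"rot": [0, 0, 0], "offset": [0, 0, -2], "gripper": 1}, {"rot": [0, 0, 0], "offset": [0, 0, -5], "gripper": 1}, {"rot": [0, 0, 0], "offset": [0, 0, -8.5], "gripper": 1}, {"rot": [0, 0, 0], "offset": [0, 0, -12], "gripper": 1}, {"rot": [0, 0, 0], "offset": [0.4, -3, -12], "gripper": 1}, {"rot": [0, 0, 0], "offset": [1, -7, -12], "gripper": 1}, {"rot": [0, 0, 0], "offset": [1.6, -11, -12], "gripper": 1}, {"rot": [0, 0, 0], "offset": [2.2, -15, -12], "gripper": 1}])

```text
time_s: 29.0
position: [0.5299, -0.2293, 0.2374]
tcp_rot: [[0.994, 0.105, -0.001], [0.105, -0.994, 0.0], [-0.001, -0.001, -1.0]]
force: [0.6, -0.7, -1.2]
opening: 0.522
```

Request:
arm_command(targets=[{"rot": [0, 0, 0], "offset": [0.6, -4, 0], "gripper": 1}, {"rot": [0, 0, 0], "offset": [1.2, -8, 0], "gripper": 1}, {"rot": [0, 0, 0], "offset": [1.7, -12, 0], "gripper": 1}, {"rot": [0, 0, 0], "offset": [2.3, -16, 0], "gripper": 1}, {"rot": [0, 0, 0], "offset": [2.9, -20, 0], "gripper": 1}, {"rot": [0, 0, 0], "offset": [3.5, -24, 0], "gripper": 1}, {"rot": [0, 0, 0], "offset": [4, -27.5, 0], "gripper": 1}, {"rot": [0, 0, 0], "offset": [4.1, -28.8, 0], "gripper": 1}])

```text
time_s: 29.8
position: [0.5399, 0.063, 0.2374]
tcp_rot: [[0.994, 0.109, -0.001], [0.109, -0.994, 0.001], [-0.001, -0.001, -1.0]]
force: [-0.4, 0.5, -0.9]
opening: 0.521
```

Request:
arm_command(targets=[{"rot": [0, 0, 0], "offset": [0, 0, 0], "gripper": 1}, {"rot": [0, 0, 0], "offset": [0, 0, 3], "gripper": 1}, {"rot": [0, 0, 0], "offset": [0, 0, 6], "gripper": 1}, {"rot": [0, 0, 0], "offset": [0, 0, 8.5], "gripper": 1}, {"rot": [0, 0, 0], "offset": [0, 0, 10], "gripper": 1}, {"rot": [0, 0, 0], "offset": [0, 0, 11], "gripper": 1}, {"rot": [0, 0, 0], "offset": [0, 0, 11], "gripper": 1}, {"rot": [0, 0, 0], "offset": [0, 0, 11], "gripper": 1}])

```text
time_s: 30.6
position: [0.5412, 0.0591, 0.1279]
tcp_rot: [[0.994, 0.105, 0.001], [0.105, -0.994, -0.0], [0.001, 0.0, -1.0]]
force: [-1.0, -1.0, -1.2]
opening: 0.521
```

Request:
arm_command(targets=[{"rot": [0, 0, 0], "offset": [0, 0, 0], "gripper": 1}, {"rot": [0, 0, 0], "offset": [0, 0, 0], "gripper": 1}, {"rot": [0, 0, 0], "offset": [0, 0, 0], "gripper": 1}])

```text
time_s: 30.9
position: [0.541, 0.0599, 0.1283]
tcp_rot: [[0.994, 0.106, 0.002], [0.106, -0.994, -0.0], [0.001, 0.0, -1.0]]
force: [0.2, -1.0, -1.4]
opening: 0.516
```

Request:
arm_command(targets=[{"rot": [0, 0, 0], "offset": [0, 0, 0.4], "gripper": 1}, {"rot": [0, 0, 0], "offset": [0, 0, 0.8], "gripper": 1}, {"rot": [0, 0, 0], "offset": [0, 0, 1.05], "gripper": 1}, {"rot": [0, 0, 0], "offset": [0, 0, 1.05], "gripper": 1}, {"rot": [0, 0, 0], "offset": [0, 0, 1.05], "gripper": 1}, {"rot": [0, 0, 0], "offset": [0, 0, 1.05], "gripper": 1}])

```text
time_s: 31.5
position: [0.5406, 0.06, 0.1174]
tcp_rot: [[0.994, 0.106, -0.0], [0.106, -0.994, -0.0], [-0.0, -0.0, -1.0]]
force: [-1.6, -0.1, 5.6]
opening: 0.519
```

Request:
arm_command(targets=[{"rot": [0, 0, 0], "offset": [0, 0, 0], "gripper": 0.4}, {"rot": [0, 0, 0], "offset": [0, 0, 0], "gripper": 0.2}, {"rot": [0, 0, 0], "offset": [0, 0, 0], "gripper": 0.2}, {"rot": [0, 0, 0], "offset": [0, 0, 0], "gripper": 0.2}, {"rot": [0, 0, 0], "offset": [0, 0, -3], "gripper": 0.2}, {"rot": [0, 0, 0], "offset": [0, 0, -7], "gripper": 0.2}, {"rot": [0, 0, 0], "offset": [0, 0, -11], "gripper": 0.2}, {"rot": [0, 0, 0], "offset": [0, 0, -13], "gripper": 0.2}])

```text
time_s: 32.3
position: [0.5419, 0.0599, 0.2502]
tcp_rot: [[0.994, 0.106, 0.005], [0.106, -0.994, -0.0], [0.005, 0.001, -1.0]]
force: [0.1, 0.4, -0.4]
opening: 0.798
```

Request:
arm_command(targets=[{"rot": [0, 0, -5.8], "offset": [-6.4, 30.8, 0], "gripper": 0.2}, {"rot": [0, 0, -5.8], "offset": [-6.4, 30.8, 0], "gripper": 0.2}, {"rot": [0, 0, -5.8], "offset": [-6.4, 30.8, 0], "gripper": 0.2}, {"rot": [0, 0, -5.8], "offset": [-6.4, 30.8, 0], "gripper": 0.2}, {"rot": [0, 0, -5.8], "offset": [-6.4, 30.8, 0], "gripper": 0.2}, {"rot": [0, 0, -5.8], "offset": [-6.4, 30.8, 0], "gripper": 0.2}, {"rot": [0, 0, -5.8], "offset": [-6.4, 30.8, 0], "gripper": 0.2}, {"rot": [0, 0, -5.8], "offset": [-6.4, 30.8, 0], "gripper": 0.2}])

```text
time_s: 33.1
position: [0.5094, -0.2555, 0.2468]
tcp_rot: [[0.979, 0.202, 0.0], [0.202, -0.979, -0.0], [0.0, 0.0, -1.0]]
force: [-0.2, 0.9, -0.0]
opening: 0.804
```

Request:
arm_command(targets=[{"rot": [0, 0, 0], "offset": [0, 0, 3], "gripper": 0.2}, {"rot": [0, 0, 0], "offset": [0, 0, 6], "gripper": 0.2}, {"rot": [0, 0, 0], "offset": [0, 0, 6], "gripper": 0.2}, {"rot": [0, 0, 0], "offset": [0, 0, 6], "gripper": 0.2}, {"rot": [0, 0, 0], "offset": [0, 0, 6], "gripper": 0.2}])

```text
time_s: 33.6
position: [0.5106, -0.2525, 0.1884]
tcp_rot: [[0.978, 0.207, 0.002], [0.207, -0.978, -0.001], [0.001, 0.001, -1.0]]
force: [0.5, 0.6, -0.3]
opening: 0.801
```

Request:
arm_command(targets=[{"rot": [0, 0, 0], "offset": [-0.05, 0.05, 2], "gripper": 0.2}, {"rot": [0, 0, 0], "offset": [-0.05, 0.05, 4], "gripper": 0.2}, {"rot": [0, 0, 0], "offset": [-0.05, 0.05, 5.1], "gripper": 0.2}, {"rot": [0, 0, 0], "offset": [-0.05, 0.05, 5.1], "gripper": 0.2}, {"rot": [0, 0, 0], "offset": [-0.05, 0.05, 5.1], "gripper": 0.2}, {"rot": [0, 0, 0], "offset": [-0.05, 0.05, 5.1], "gripper": 0.2}])

```text
time_s: 34.2
position: [0.51, -0.2541, 0.1372]
tcp_rot: [[0.979, 0.206, 0.002], [0.206, -0.979, -0.001], [0.001, 0.002, -1.0]]
force: [0.3, -0.4, 0.4]
opening: 0.8
```

Request:
arm_command(targets=[{"rot": [0, 0, 0], "offset": [0, 0, 0], "gripper": 0.4}, {"rot": [0, 0, 0], "offset": [0, 0, 0], "gripper": 0.45}, {"rot": [0, 0, 0], "offset": [0, 0, 0], "gripper": 1}, {"rot": [0, 0, 0], "offset": [0, 0, 0], "gripper": 1}, {"rot": [0, 0, 0], "offset": [0, 0, 0], "gripper": 1}, {"rot": [0, 0, 0], "offset": [0, 0, 0], "gripper": 1}])

```text
time_s: 34.8
position: [0.5095, -0.2538, 0.1362]
tcp_rot: [[0.979, 0.206, 0.0], [0.206, -0.979, -0.0], [0.0, 0.0, -1.0]]
force: [0.4, -0.5, 1.2]
opening: 0.524
```

Request:
arm_command(targets=[{"rot": [0, 0, 0], "offset": [0, 0, -2], "gripper": 1}, {"rot": [0, 0, 0], "offset": [0, 0, -5], "gripper": 1}, {"rot": [0, 0, 0], "offset": [0, 0, -8], "gripper": 1}, {"rot": [0, 0, 0], "offset": [0, 0, -10], "gripper": 1}, {"rot": [0, 0, 0], "offset": [1.5, -3, -10], "gripper": 1}, {"rot": [0, 0, 0], "offset": [3.2, -6.5, -10], "gripper": 1}, {"rot": [0, 0, 0], "offset": [4.8, -10, -10], "gripper": 1}, {"rot": [0, 0, 0], "offset": [6.4, -13.5, -10], "gripper": 1}])

```text
time_s: 35.6
position: [0.5436, -0.107, 0.2354]
tcp_rot: [[0.979, 0.205, -0.002], [0.205, -0.979, 0.001], [-0.001, -0.001, -1.0]]
force: [0.0, -0.8, -3.2]
opening: 0.523
```

Request:
arm_command(targets=[{"rot": [0, 0, 0], "offset": [1.35, -2.6, 0], "gripper": 1}, {"rot": [0, 0, 0], "offset": [1.35, -2.6, 0], "gripper": 1}, {"rot": [0, 0, 0], "offset": [1.35, -2.6, 3], "gripper": 1}, {"rot": [0, 0, 0], "offset": [1.35, -2.6, 6], "gripper": 1}, {"rot": [0, 0, 0], "offset": [1.35, -2.6, 8], "gripper": 1}, {"rot": [0, 0, 0], "offset": [1.35, -2.6, 9], "gripper": 1}, {"rot": [0, 0, 0], "offset": [1.35, -2.6, 9], "gripper": 1}, {"rot": [0, 0, 0], "offset": [1.35, -2.6, 9], "gripper": 1}])

```text
time_s: 36.4
position: [0.5523, -0.0807, 0.1464]
tcp_rot: [[0.979, 0.206, 0.001], [0.206, -0.979, -0.0], [0.001, 0.0, -1.0]]
force: [-0.7, 0.2, -2.7]
opening: 0.525
```

Request:
arm_command(targets=[{"rot": [0, 0, 0], "offset": [0, 0, 0], "gripper": 1}, {"rot": [0, 0, 0], "offset": [0, 0, 0], "gripper": 1}, {"rot": [0, 0, 0], "offset": [0, 0, 0], "gripper": 1}])

```text
time_s: 36.7
position: [0.5524, -0.0803, 0.1469]
tcp_rot: [[0.979, 0.206, 0.002], [0.206, -0.979, -0.001], [0.001, 0.001, -1.0]]
force: [0.6, 0.2, -1.8]
opening: 0.53
```

Lower to ~.1365 and release if in contact.

Request:
arm_command(targets=[{"rot": [0, 0, 0], "offset": [0, 0, 0.4], "gripper": 1}, {"rot": [0, 0, 0], "offset": [0, 0, 0.8], "gripper": 1}, {"rot": [0, 0, 0], "offset": [0, 0, 1.05], "gripper": 1}, {"rot": [0, 0, 0], "offset": [0, 0, 1.05], "gripper": 1}, {"rot": [0, 0, 0], "offset": [0, 0, 1.05], "gripper": 1}, {"rot": [0, 0, 0], "offset": [0, 0, 1.05], "gripper": 1}])

```text
time_s: 37.3
position: [0.5519, -0.0801, 0.1362]
tcp_rot: [[0.979, 0.206, -0.0], [0.206, -0.979, -0.0], [-0.0, -0.0, -1.0]]
force: [-1.6, 0.8, 5.4]
opening: 0.524
```

Request:
arm_command(targets=[{"rot": [0, 0, 0], "offset": [0, 0, 0], "gripper": 0.4}, {"rot": [0, 0, 0], "offset": [0, 0, 0], "gripper": 0.2}, {"rot": [0, 0, 0], "offset": [0, 0, 0], "gripper": 0.2}, {"rot": [0, 0, 0], "offset": [0, 0, 0], "gripper": 0.2}, {"rot": [0, 0, 0], "offset": [0, 0, -3], "gripper": 0.2}, {"rot": [0, 0, 0], "offset": [0, 0, -7], "gripper": 0.2}, {"rot": [0, 0, 0], "offset": [0, 0, -10], "gripper": 0.2}, {"rot": [0, 0, 0], "offset": [0, 0, -10], "gripper": 0.2}])

```text
time_s: 38.1
position: [0.5544, -0.0809, 0.2397]
tcp_rot: [[0.978, 0.206, 0.009], [0.206, -0.979, -0.003], [0.008, 0.005, -1.0]]
force: [0.9, -0.7, -0.0]
opening: 0.799
```

Request:
arm_command(targets=[{"rot": [0, 0, 5.8], "offset": [-12.2, 22, 0], "gripper": 0.2}, {"rot": [0, 0, 5.8], "offset": [-12.2, 22, 0], "gripper": 0.2}, {"rot": [0, 0, 5.8], "offset": [-12.2, 22, 0], "gripper": 0.2}, {"rot": [0, 0, 5.8], "offset": [-12.2, 22, 0], "gripper": 0.2}, {"rot": [0, 0, 5.8], "offset": [-12.2, 22, 0], "gripper": 0.2}, {"rot": [0, 0, 5.8], "offset": [-12.2, 22, 0], "gripper": 0.2}, {"rot": [0, 0, 5.8], "offset": [-12.2, 22, 3], "gripper": 0.2}, {"rot": [0, 0, 5.8], "offset": [-12.2, 22, 6], "gripper": 0.2}])

```text
time_s: 38.9
position: [0.4778, -0.321, 0.1747]
tcp_rot: [[0.995, 0.105, 0.001], [0.105, -0.995, -0.001], [0.001, 0.001, -1.0]]
force: [0.1, 0.2, -0.3]
opening: 0.801
```

Request:
arm_command(targets=[{"rot": [0, 0, 0], "offset": [0, 0, 0], "gripper": 0.2}, {"rot": [0, 0, 0], "offset": [0, 0, 0], "gripper": 0.2}, {"rot": [0, 0, 0], "offset": [0, 0, 0], "gripper": 0.2}])

```text
time_s: 39.2
position: [0.4787, -0.3207, 0.1765]
tcp_rot: [[0.994, 0.107, 0.001], [0.107, -0.994, -0.001], [0.001, 0.001, -1.0]]
force: [0.5, -0.3, -0.4]
opening: 0.8
```

Request:
arm_command(targets=[{"rot": [0, 0, 0], "offset": [0, 0, 2], "gripper": 0.2}, {"rot": [0, 0, 0], "offset": [0, 0, 4], "gripper": 0.2}, {"rot": [0, 0, 0], "offset": [0, 0, 5.4], "gripper": 0.2}, {"rot": [0, 0, 0], "offset": [0, 0, 5.9], "gripper": 0.2}, {"rot": [0, 0, 0], "offset": [0, 0, 5.9], "gripper": 0.2}, {"rot": [0, 0, 0], "offset": [0, 0, 5.9], "gripper": 0.2}, {"rot": [0, 0, 0], "offset": [0, 0, 5.9], "gripper": 0.2}])

```text
time_s: 39.9
position: [0.4784, -0.321, 0.1174]
tcp_rot: [[0.994, 0.106, 0.001], [0.106, -0.994, -0.001], [0.001, 0.001, -1.0]]
force: [0.5, -0.3, -0.1]
opening: 0.803
```

Request:
arm_command(targets=[{"rot": [0, 0, 0], "offset": [0, 0, 0], "gripper": 0.3}, {"rot": [0, 0, 0], "offset": [0, 0, 0], "gripper": 0.4}, {"rot": [0, 0, 0], "offset": [0, 0, 0], "gripper": 1}, {"rot": [0, 0, 0], "offset": [0, 0, 0], "gripper": 1}, {"rot": [0, 0, 0], "offset": [0, 0, 0], "gripper": 1}, {"rot": [0, 0, 0], "offset": [0, 0, 0], "gripper": 1}])

```text
time_s: 40.5
position: [0.4781, -0.3207, 0.1169]
tcp_rot: [[0.994, 0.106, 0.0], [0.106, -0.994, -0.0], [0.0, 0.0, -1.0]]
force: [-0.7, 0.8, 3.8]
opening: 0.634
```

Request:
arm_command(targets=[{"rot": [0, 0, 0], "offset": [0, 0, -2], "gripper": 1}, {"rot": [0, 0, 0], "offset": [0, 0, -5], "gripper": 1}, {"rot": [0, 0, 0], "offset": [0, 0, -8.5], "gripper": 1}, {"rot": [0, 0, 0], "offset": [0, 0, -12], "gripper": 1}, {"rot": [0, 0, 0], "offset": [0.3, -3, -12], "gripper": 1}, {"rot": [0, 0, 0], "offset": [0.7, -7, -12], "gripper": 1}, {"rot": [0, 0, 0], "offset": [1.1, -11, -12], "gripper": 1}, {"rot": [0, 0, 0], "offset": [1.5, -15, -12], "gripper": 1}])

```text
time_s: 41.3
position: [0.4762, -0.1683, 0.236]
tcp_rot: [[0.994, 0.105, -0.001], [0.105, -0.994, 0.001], [-0.001, -0.001, -1.0]]
force: [1.0, -0.0, -1.4]
opening: 0.639
```

Request:
arm_command(targets=[{"rot": [0, 0, 0], "offset": [0.4, -4, 0], "gripper": 1}, {"rot": [0, 0, 0], "offset": [0.8, -8, 0], "gripper": 1}, {"rot": [0, 0, 0], "offset": [1.3, -12, 0], "gripper": 1}, {"rot": [0, 0, 0], "offset": [1.6, -15, 0], "gripper": 1}, {"rot": [0, 0, 0], "offset": [1.6, -15, 0], "gripper": 1}, {"rot": [0, 0, 0], "offset": [1.6, -15, 3], "gripper": 1}, {"rot": [0, 0, 0], "offset": [1.6, -15, 6], "gripper": 1}, {"rot": [0, 0, 0], "offset": [1.6, -15, 8], "gripper": 1}])

```text
time_s: 42.1
position: [0.4764, -0.0195, 0.1548]
tcp_rot: [[0.994, 0.106, -0.002], [0.106, -0.994, 0.0], [-0.002, -0.0, -1.0]]
force: [-0.6, -0.8, -1.6]
opening: 0.636
```

Request:
arm_command(targets=[{"rot": [0, 0, 0], "offset": [0, 0, 1.5], "gripper": 1}, {"rot": [0, 0, 0], "offset": [0, 0, 2.5], "gripper": 1}, {"rot": [0, 0, 0], "offset": [0, 0, 3], "gripper": 1}, {"rot": [0, 0, 0], "offset": [0, 0, 3], "gripper": 1}, {"rot": [0, 0, 0], "offset": [0, 0, 3], "gripper": 1}, {"rot": [0, 0, 0], "offset": [0, 0, 3], "gripper": 1}])

```text
time_s: 42.7
position: [0.4774, -0.0192, 0.1272]
tcp_rot: [[0.994, 0.106, 0.002], [0.106, -0.994, -0.0], [0.001, 0.001, -1.0]]
force: [-0.1, 0.3, -2.5]
opening: 0.638
```

Request:
arm_command(targets=[{"rot": [0, 0, 0], "offset": [0, 0.03, 0.4], "gripper": 1}, {"rot": [0, 0, 0], "offset": [0, 0.03, 0.8], "gripper": 1}, {"rot": [0, 0, 0], "offset": [0, 0.03, 1.05], "gripper": 1}, {"rot": [0, 0, 0], "offset": [0, 0.03, 1.05], "gripper": 1}, {"rot": [0, 0, 0], "offset": [0, 0.03, 1.05], "gripper": 1}, {"rot": [0, 0, 0], "offset": [0, 0.03, 1.05], "gripper": 1}])

```text
time_s: 43.3
position: [0.477, -0.0193, 0.1168]
tcp_rot: [[0.994, 0.106, 0.001], [0.106, -0.994, -0.0], [0.0, 0.0, -1.0]]
force: [-2.1, -0.5, 8.1]
opening: 0.634
```

Request:
arm_command(targets=[{"rot": [0, 0, 0], "offset": [0, 0, 0], "gripper": 0.3}, {"rot": [0, 0, 0], "offset": [0, 0, 0], "gripper": 0.2}, {"rot": [0, 0, 0], "offset": [0, 0, 0], "gripper": 0.2}, {"rot": [0, 0, 0], "offset": [0, 0, 0], "gripper": 0.2}, {"rot": [0, 0, 0], "offset": [0, 0, -3], "gripper": 0.2}, {"rot": [0, 0, 0], "offset": [0, 0, -7], "gripper": 0.2}, {"rot": [0, 0, 0], "offset": [0, 0, -11], "gripper": 0.2}, {"rot": [0, 0, 0], "offset": [0, 0, -15], "gripper": 0.2}])

```text
time_s: 44.1
position: [0.4765, -0.0192, 0.2673]
tcp_rot: [[0.994, 0.106, -0.001], [0.106, -0.994, 0.0], [-0.001, -0.0, -1.0]]
force: [0.9, -0.5, -0.3]
opening: 0.8
```

Request:
arm_command(targets=[{"rot": [0, 0, 0], "offset": [-3, 40, 0], "gripper": 0.2}, {"rot": [0, 0, 0], "offset": [-3, 40, 0], "gripper": 0.2}, {"rot": [0, 0, 0], "offset": [-3, 40, 0], "gripper": 0.2}, {"rot": [0, 0, 0], "offset": [-3, 40, 0], "gripper": 0.2}, {"rot": [0, 0, 0], "offset": [-3, 40, 0], "gripper": 0.2}, {"rot": [0, 0, 0], "offset": [-3, 40, 0], "gripper": 0.2}, {"rot": [0, 0, 0], "offset": [-3, 40, 0], "gripper": 0.2}, {"rot": [0, 0, 0], "offset": [-3, 40, 0], "gripper": 0.2}])

```text
time_s: 44.9
position: [0.489, -0.421, 0.2655]
tcp_rot: [[0.994, 0.106, -0.0], [0.106, -0.994, 0.001], [-0.0, -0.001, -1.0]]
force: [1.3, -0.1, -0.1]
opening: 0.8
```

Run:
```python
from h import *
c=grab("top","t5");o=load("top0");grab("scene","s5")
f=lambda F:cv2.resize(F["frame"][205:325,262:422,::-1],None,fx=4,fy=4,interpolation=cv2.INTER_CUBIC)
a,b=f(o),f(c);cv2.imwrite("pics/cmp.png",np.hstack([cv2.resize(a,(400,300)),cv2.resize(b,(400,300))]))
G=lambda F:cv2.cvtColor(F["frame"],cv2.COLOR_RGB2GRAY).astype(np.float32)
for n,(x,y,w,h) in dict(bottle=(283,230,30,26),jar=(364,223,36,36),can=(326,267,38,38),gear=(282,286,24,26),clip=(388,280,20,24)).items():
    t=G(o)[y:y+h,x:x+w].astype(np.uint8);r=cv2.matchTemplate(G(c)[y-8:y+h+8,x-8:x+w+8].astype(np.uint8),t,cv2.TM_CCOEFF_NORMED)
    _,v,_,l=cv2.minMaxLoc(r);print(n,round(v,2),(l[0]-8,l[1]-8))
```

```text
bottle 0.87 (0, 1)
jar 0.99 (0, 0)
can 0.99 (0, 0)
gear 1.0 (0, 0)
clip 1.0 (0, 0)
```

View pics/cmp.png

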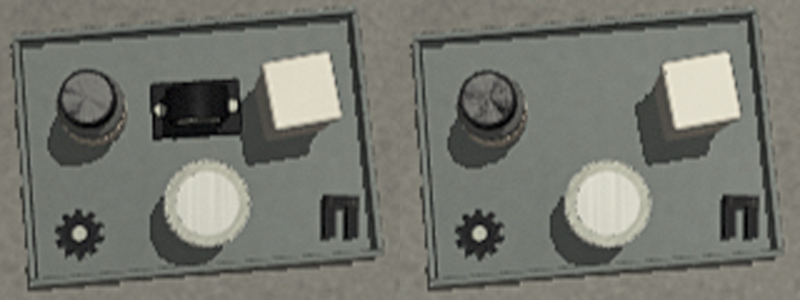

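View pics/s5.png

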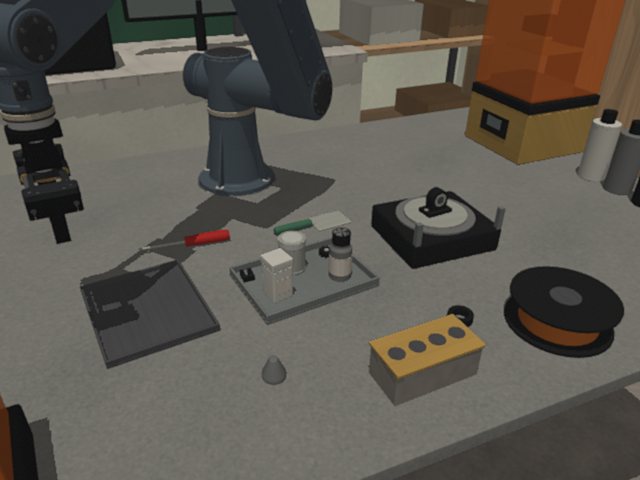

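Before/after views match: the containers are upright at their homes, the bottle within about 1 px (≈1.4 mm). The block stands upright on the turntable, the tray is empty and the arm is clear.

```bash
python3 -c "
from rig import ticket
print(ticket.hand_in())"
```

```text
the job is handed in; nothing more can be done
None
```

The job is done and handed in at about 45 s of robot time, well inside the 138 s limit. I moved the jar, can and bottle to the parking tray. Then I set the block upright in the middle of the turntable and let go of it. After that I put the bottle, jar and can back on their spots.

**Containers and small prints:** comparing the top camera pictures from before and after, the jar, can, gear and clip show no shift at pixel level. The bottle may have shifted by at most 1 px, about 1.4 mm; its match score was lower (0.87), as its cap looks turned or lit differently.

**Block:** by eye in the top view after release, its base plate was centred on the turntable's hub to about 1 px. The last scene view shows it still upright.

**Arm and tray:** the tray is empty and the arm is clear of everything. The highest force I read at the end of a move was about 8 N; I did not watch force during moves.

No check failed. The one disagreement was early on: the wrist and top cameras differed by about 2–3 mm in x, so I used the mean. The homes could therefore be off by about 1 mm.

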